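# Wedge the closed contact grill ajar and hold the wedge

## Robot

A 6-joint arm with a two-finger parallel gripper is mounted at the origin on a cart in front of the work surface, level with it; the furniture and walls round the work are solid. World frame = base frame: x ahead of the robot, y to its left, z up, the work surface at z = 0. Lengths are in m, angles in rad, forces in N, time in s.
With the tool pointing down it reaches from about 0.35 to 0.775 m from the base axis. Payload 7.3 kg.
Tool frame: the origin (TCP) lies at the very end of the fingers, on their centre line; the grasp point (between the pads) lies 19 mm behind it (robot.tcp_to_grasp is the z of the grasp point in the tool frame, in m); z points along the fingers, y is the line along which they close (so a half turn about z gives the same grasp; the last joint's range is limited). The gripper opens to 92 mm and grips with 3 to 60 N. Pads are 19 mm wide; open, the fingers measure 130 mm over their backs; the gripper's body (75 mm by 190 mm) begins 47 mm behind the grasp point.
Start: joints at [1.172, 0.342, 1.524, -0, 1.275, -0.146], TCP at [0.131, 0.508, 0.227] pointing down, gripper open.
Joint ranges: [-2.53, 2.53], [-0.77, 2.02], [0.04, 2.7], [-1, 4.14], [0.28, 2.66], [-3.11, 3.11]. Speed limits (rad/s): [2.57, 2.57, 3.14, 3.14, 3.14, 3.14].

## Interface

Orientations are given as [roll, pitch, yaw] about the fixed x, y, z axes, in that order (R = Rz(yaw) Ry(pitch) Rx(roll)).
In Python, from cell import monitor, read_camera, get_calibration, job, robot gives the robot as it stands. The module is installed in compiled form; this text tells all that it offers.
- The arm moves only by the tool send_rows, never from a script. Its argument "targets" is a list of rows, each an object with "translation": the shift along the tool's x, y, z in cm, a list of three; "spin": the turn about the tool's z in degrees; "jaw": the opening, from 0 (shut) to 1 (fully open). A call has exactly 5 rows; each row is the pose to reach, as a shift and turn from the pose commanded when the call began, along the tool's axes at that moment; what a row does not reach only later rows make up. A row lasts 1/10 s, in which the tool goes at most 50 mm and 8.59 degrees, less where a joint would pass 70% of its speed; a pose out of reach is approached as far as the arm can. A call with a gripper value outside its range is refused whole. The fingers move at their own pace and stop on an object; "force" is the grip in N (left out, the last holds). Time passes only in rows, so rows that repeat a pose let the fingers close, or fill a call up. It gives the time, the measured TCP pose, the force, the opening and the grip force at its end, in the units of the state.
- monitor.observe(): the state, without advancing time (a new reading comes with each control period).
- read_camera(name): name is "scene" or "top" or "wrist"; returns (picture, depth): 480x640x3 uint8, red, green, blue; 480x640 float32, m along the optical axis (not along the pixel's ray), 0 where there is no reading.
- get_calibration(name): a dict with "intrinsics" (3x3 intrinsics, pixels), "origin" and "orientation" of the camera in the world; the wrist camera has in their place "hand_eye" (4x4, takes a point from camera to tool coordinates, whose origin is the TCP and whose axes are the flange's). Camera axes: x right, y up, looking along -z (the intrinsics and any distortion apply to the point x, -y, -z); pixel columns grow to the right and rows downward; lengths in m; the calibration is good to about 2 mm. A picture is of the moment at which its call begins: read the wrist's pose just before it. get_calibration takes no time and is no camera call.
- job.hand_in(): hands the job in; it is judged then, once.
The state is a dict: "time": time; "qpos": joint angles; "qvel": joint speeds; "joint_efforts": joint torques, N m; "tool_pos": TCP position; "tool_rot": TCP orientation; "contact_force": force on the tool from outside, world axes, zero at the start; "torque": the same for the moment, N m; "opening": finger opening in m; "grip_force": force on a finger pad.
Only numpy, scipy, OpenCV 4.12 (cv2) and the standard library are available. Lean on these libraries where they do the work, as an engineer would, in place of code of your own. Each camera call takes 0.05 s, during which the arm holds its last target. There are 200 camera calls.

## Task

The washed contact grill has to dry with its lid a crack open. Pick up the wooden wedge, set it flat on the drip shelf and push its thin end into the drain channel under the middle of the lid's front lip until the lip is just lifted, about half a centimetre. Lift the lid with the wedge only, disturb nothing else, and finish with the wedge still gripped in place under the lip, its flat side down: do not let go.

Things in the scene. Friction and masses are not known exactly. Their poses are not given: they have to be found in the camera images.
- grill: contact grill, steel base 200 mm wide, cannot shift. Origin: on the worktop under the base; +x from front to back (push direction), +y left, z up. Flat drip shelf at x -0.160 to -0.110, 150 mm wide, top 40 mm above the worktop; level with it a drain channel 64 mm wide runs on under the lid to x = 0, centred on y = 0, between dark plates 49 mm high
- grill_mouth (a point): middle of the channel mouth at x = -0.110 of the grill: on the channel floor, 40 mm above the worktop, straight below the closed lid's front lip, whose underside is 10 mm above this point. The lid reaches back from here; its top is 83 mm and its handle 108 mm above the worktop
- grill_lid: black lid of the grill, 196 mm wide, with a bar handle (do not touch). Origin: middle of the underside of its rounded steel front lip, 50 mm above the worktop when closed; it rises as the lid opens. The hinge is at the back, 185 mm behind the lip. No spring or friction: about 3.5 N of weight (up to a third more) rests on the lip
- wedge: loose brown wooden wedge, 140 long, 34 wide, 90 g. Origin: centre of its underside; +x to the thin end, z up. Grip block 30 mm high at x -0.070 to -0.030; from there a straight ramp falls from 26 mm to 3 mm at the thin end (23 mm over 100 mm). It meets the closed lip with 30 mm of the thin end under it; about 22 mm more push lifts the lip 5 mm
- wedge_tip (a point): middle of the thin end's bottom edge, 70 mm ahead of the wedge's origin
- wedge_grip (a point): where to grip the wedge across its 34 mm width: middle of the grip block, 50 mm behind the wedge's origin, 25 mm above its underside
- mug: bystander, leave alone: green and white mug with a handle, 99 mm high. Origin: centre of its underside
- jam_jar: bystander, leave alone: jam jar with yellow lid, 100 mm high. Origin: centre of its underside
- teaspoon: bystander, leave alone: small spoon with red handle, 132 mm long, lying flat. Origin: centre of its underside
- fork: bystander, leave alone: fork with red handle, 195 mm long, lying flat. Origin: centre of its underside

How it is judged:
On the way, in this order (a step that is already met when the one before it is completed fails the run):
1. the wedge is gripped and raised off the worktop (height (world z) of wedge above 0.03 m and contact force between the fingers and wedge above 2 N), for 0.2 s.
2. the thin end carries the lid's lip, just off its seat (height (world z) of grill_lid between 0.052 and 0.059 m and contact force between wedge and grill_lid above 0.4 N), for 0.2 s.
At the end, for the whole second after the job is handed in: Lip 2 to 9 mm above its closed height, borne by the wedge alone (over 0.4 N; robot off the lid); thin end at least 10 mm past the lip, within 32 mm of the channel's middle; wedge upright within 0.15 rad, at rest, gripped by the fingers with over 2 N (all of step 2 and contact force between the fingers and wedge above 2 N and contact force between each of the fingers, the arm and grill_lid below 0.5 N and x of wedge_tip in the frame of grill above -0.1 m and y of wedge_tip in the frame of grill between -0.032 and 0.032 m and angle between wedge's own z axis and vertical below 0.15 rad and linear speed of wedge below 0.02 m/s); the arm keeps its last pose, push and grip.
It fails at once if the lid is opened wider than a crack (lip more than 13 mm up) (height (world z) of grill_lid above 0.063 m).
It fails at once if the fingers or arm push on the lid with more than 3 N (contact force between any of the fingers, the arm and grill_lid above 3 N).
It fails at once if a bystander is moved more than 20 mm (distance of any of mug, jam_jar, teaspoon, fork from where it was at the start of the episode above 0.02 m).
It also fails if it takes over 38 s, if anything falls off the work surface, if the arm or the gripper's body presses on something with over 40 N, if the wrist force passes 120 N, or if a joint passes its speed limit or range.

## Working session

There is one attempt and no reset: what is moved stays moved. The work goes in short steps, Python scripts to look and compute and a tool call to move; the robot and the scene stay as the last step left them, time stands still between calls to the robot, and variables do not carry over. Pictures are saved under pics/ and viewed, at most 10 in all, crops included, and the job is handed in when it is done.

Besides the shell and the picture viewer there is one more tool, called after ">>>" by a JSON object that holds its "name" and its "arguments", one argument or row to a line. send_rows: Moves the arm, as the interface text tells. Its arguments: {"type":"object","properties":{"targets":{"type":"array"},"force":{"type":"number"}},"required":["targets"]}

```bash
mkdir -p pics; cat > h.py <<'E'
import numpy as np,cv2
from scipy.spatial.transform import Rotation as R
from cell import monitor, read_camera, get_calibration, job, robot
def cam(name,st=None):
    c=get_calibration(name);K=np.array(c['intrinsics'])
    if name=='wrist':
        st=st or monitor.observe();T=np.eye(4)
        T[:3,:3]=rot(st['tool_rot']);T[:3,3]=st['tool_pos'];T=T@np.array(c['hand_eye']);return K,T[:3,:3],T[:3,3],c
    o=np.array(c['orientation'])
    return K,rot(o),np.array(c['origin']),c
def rot(o):
    o=np.array(o)
    return o if o.shape==(3,3) else R.from_euler('xyz',o).as_matrix()
def cloud(name,d,cm):
    K,Rm,t,_=cm;v,u=np.mgrid[:480,:640]
    x=(u-K[0,2])/K[0,0]*d;y=(v-K[1,2])/K[1,1]*d
    return np.stack([x,-y,-d],-1)@Rm.T+t
E
python3 - <<'E'
from h import *
print(monitor.observe())
for n in ['scene','top']:
    p,d=read_camera(n);cv2.imwrite(f'pics/{n}0.png',p[:,:,::-1]);np.savez(f'{n}0.npz',p=p,d=d)
for n in ['scene','top','wrist']: print(get_calibration(n))
E
```

```text
{'time': 0.0, 'qpos': array([ 1.17201555e+00,  3.42728754e-01,  1.52502776e+00,  2.07707336e-05,
        1.27537830e+00, -1.45980160e-01]), 'qvel': array([ 0.0017442 , -0.00149427, -0.00081368,  0.00021641,  0.00267757,
       -0.00036096]), 'joint_efforts': array([ 1.33465786e-03, -4.31230474e+01, -2.44220960e+01,  7.18296412e-02,
        5.59654017e-02, -1.43762286e-04]), 'tool_pos': array([0.13111431, 0.50794555, 0.22603808]), 'tool_rot': array([-3.14006978e+00, -2.43977191e-04,  2.88878579e+00]), 'contact_force': array([-0.06193139,  0.50264574,  0.13835376]), 'torque': array([ 0.01931454, -0.01501121,  0.00343372]), 'grip_force': 0.0, 'opening': 0.09196368357160027}
{'intrinsics': array([[502.11754301,   0.        , 319.55506614],
       [  0.        , 502.11754301, 234.35367624],
       [  0.        ,   0.        ,   1.        ]]), 'origin': array([0.22470269, 0.83716968, 1.2391061 ]), 'orientation': array([ 0.60477796, -0.01119856, -2.76562693])}
{'intrinsics': array([[434.81271541,   0.        , 326.4589994 ],
       [  0.        , 434.81271541, 239.69706119],
       [  0.        ,   0.        ,   1.        ]]), 'origin': array([0.27106087, 0.0900634 , 1.18202338]), 'orientation': array([ 2.17381330e-01, -4.07252732e-04, -1.59127668e+00])}
{'intrinsics': array([[407.29738734,   0.        , 324.57620196],
       [  0.        , 407.29738734, 239.10571926],
       [  0.        ,   0.        ,   1.        ]]), 'hand_eye': array([[-8.08612680e-04,  9.68337700e-01,  2.49642634e-01,
         6.71893170e-02],
       [ 9.99999614e-01,  6.97407935e-04,  5.33907092e-04,
         1.46577608e-03],
       [ 3.42899612e-04,  2.49642969e-01, -9.68337891e-01,
        -1.59593970e-01],
       [ 0.00000000e+00,  0.00000000e+00,  0.00000000e+00,
         1.00000000e+00]])}
```

View pics/scene0.png

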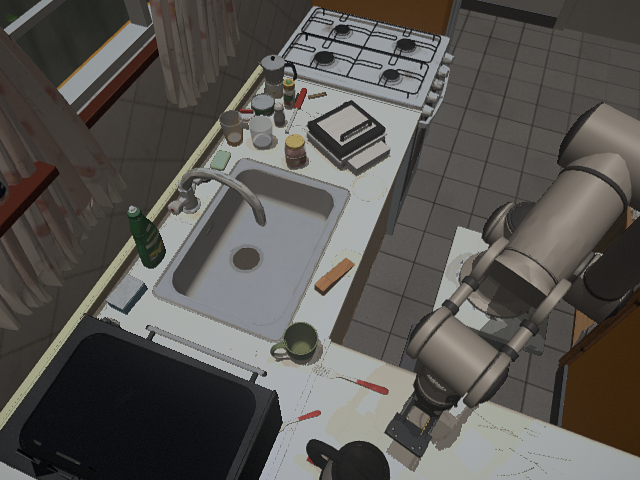

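View pics/top0.png

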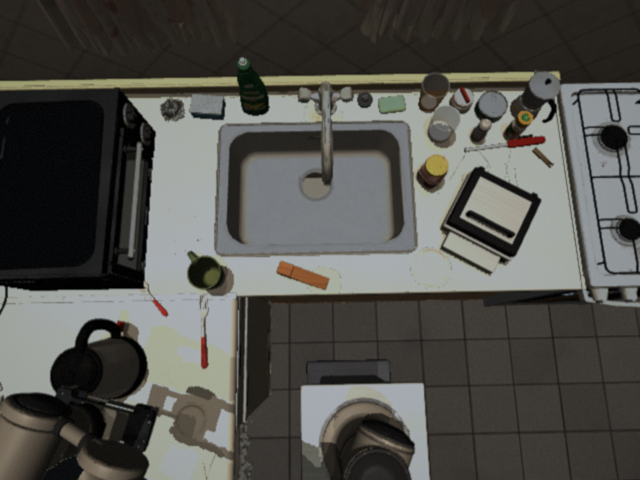

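The top view shows the brown wedge at about (303,275), with its block end probably on the left. The grill is at about (490,225), with its drip shelf facing the robot at about (472,252). The mug is at (205,272), the jar at (433,170), and the fork and spoon are at the lower left.

```bash
python3 - <<'E'
from h import *
for n in ['top','scene']:
    f=np.load(n+'0.npz');p,d=f['p'],f['d'];cm=cam(n);X=cloud(n,d,cm)
    hsv=cv2.cvtColor(p,cv2.COLOR_RGB2HSV)
    m=((hsv[...,0]<16)&(hsv[...,1]>110)&(hsv[...,2]>70)&(X[...,2]<.06)&(X[...,2]>-.01)&(d>0)).astype(np.uint8)
    k,l,s,c=cv2.connectedComponentsWithStats(m)
    for i in range(1,k):
        if s[i,4]>150:
            P=X[l==i];r=cv2.minAreaRect(P[:,:2].astype(np.float32))
            print(n,c[i],s[i],P.mean(0),r)
            if abs(c[i]-([303,275] if n=='top' else [335,275])).max()<15:
                a=P[:,:2]-P[:,:2].mean(0);ax=np.linalg.svd(a,full_matrices=False)[2][0];t=a@ax
                print('axis',ax,t.min(),t.max())
                for q in np.arange(-.08,.08,.01):
                    w=(t>=q)&(t<q+.01)
                    if w.sum():print(round(q,3),w.sum(),P[w].mean(0).round(4),np.percentile(P[w,2],90).round(4))
    # grill
    z=X[...,2];reg=(X[...,0]>.2)&(X[...,0]<.65)&(X[...,1]<-.15)&(X[...,1]>-.6)&(d>0)
    for lo,hi in [(.03,.045),(.075,.09),(.098,.115)]:
        m=(reg&(z>lo)&(z<hi)).astype(np.uint8);m=cv2.morphologyEx(m,cv2.MORPH_OPEN,np.ones((3,3)))
        k,l,s,c=cv2.connectedComponentsWithStats(m)
        for i in range(1,k):
            if s[i,4]>120:
                P=X[l==i];r=cv2.minAreaRect(P[:,:2].astype(np.float32));print(n,lo,c[i].round(),s[i,4],P.mean(0).round(4),r)
E
```

```text
top [525.192 141.036] [507 136  38  11 250] [ 0.80799355 -0.49521747  0.01806055] ((0.8095773458480835, -0.49739325046539307), (0.022460537031292915, 0.10741327702999115), 7.409728050231934)
top [302.26929392 275.07060755] [277 262  52  27 609] [0.4316713  0.15121607 0.01915376] ((0.43174120783805847, 0.15096566081047058), (0.13628198206424713, 0.032278306782245636), 70.43409729003906)
axis [0.33252883 0.94309309] -0.06834368327940299 0.06795202258457111
-0.07 36 [0.4102 0.0905 0.0059] 0.0088
-0.06 43 [0.4137 0.0989 0.0067] 0.0089
-0.05 45 [0.4163 0.1089 0.0096] 0.0124
-0.04 45 [0.4204 0.1182 0.0113] 0.0143
-0.03 45 [0.4236 0.1278 0.014 ] 0.017
-0.02 45 [0.4266 0.1372 0.0156] 0.019
-0.01 43 [0.4296 0.1464 0.0181] 0.0211
-0.0 45 [0.4335 0.1556 0.0205] 0.0232
0.01 45 [0.436  0.1653 0.0227] 0.0264
0.02 45 [0.44   0.1746 0.0248] 0.0279
0.03 48 [0.4432 0.184  0.0289] 0.0325
0.04 46 [0.4462 0.1938 0.0295] 0.0328
0.05 46 [0.4504 0.203  0.0293] 0.032
0.06 32 [0.4532 0.2111 0.0302] 0.032
top 0.03 [471. 251.] 1077 [ 0.4845 -0.3012  0.0395] ((0.48518985509872437, -0.3024011254310608), (0.150097
[... 1412 characters left out ...]
2167 0.0271] 0.0292
scene [373.11111111 386.62962963] [357 380  31  14 162] [0.23414705 0.41550282 0.0068519 ] ((0.236941397190094, 0.4155596196651459), (0.07853087037801743, 0.01538716722279787), 5.946108341217041)
scene 0.03 [368. 154.] 597 [ 0.4882 -0.2974  0.0364] ((0.48693162202835083, -0.3014785647392273), (0.15775510668754578, 0.059603240340948105), 60.429725646972656)
scene 0.075 [344. 126.] 828 [ 0.5918 -0.3515  0.0791] ((0.5937165021896362, -0.3560835123062134), (0.11842953413724899, 0.21555830538272858), 4.901683330535889)
scene 0.075 [367. 128.] 130 [ 0.5188 -0.3657  0.0791] ((0.5190750360488892, -0.3690614700317383), (0.08524391055107117, 0.03352423757314682), 74.02481842041016)
```

```bash
cat >> h.py <<'E'
def plan(x,y,z,yawdeg,st=None):
    st=st or monitor.observe();Rm=rot(st['tool_rot']);d=Rm.T@(np.array([x,y,z])-st['tool_pos'])
    yaw=np.degrees(st['tool_rot'][2]);s=-((yawdeg-yaw+180)%360-180)
    print('t',round(st['time'],2),'shift cm',(d*100).round(2),'spin',round(s,2),'tilt',np.degrees(np.array(st['tool_rot'])[:2]).round(2),'pos',st['tool_pos'].round(4),'q',st['qpos'].round(2),'F',st['contact_force'].round(1),'grip',round(st['grip_force'],1),round(st['opening'],4))
E
python3 - <<'E'
from h import *
plan(.449,.2,.15,70.6)
f=np.load('top0.npz');X=cloud('top',f['d'],cam('top'))
for q in np.arange(-.05,.06,.01):
    t=np.array([.449,.2])+q*np.array([.942,-.335]);m=np.linalg.norm(X[...,:2]-t,axis=-1)<.006
    print(round(q,2),t.round(3),X[m][:,2].round(4).mean() if m.any() else None)
E
```

```text
t 0.1 shift cm [-38.48 -21.86   7.63] spin 94.91 tilt [-1.7992e+02 -1.0000e-02] pos [0.1312 0.508  0.2261] q [ 1.17  0.34  1.52 -0.    1.28 -0.15] F [-0.2 -0.4  0.1] grip 0.0 0.0917
-0.05 [0.402 0.217] -0.16023749999999998
-0.04 [0.411 0.213] -0.2729916666666667
-0.03 [0.421 0.21 ] -0.39617499999999994
-0.02 [0.43  0.207] 0.0023882352941176463
-0.01 [0.44  0.203] 0.026994444444444446
0.0 [0.449 0.2  ] 0.029343750000000002
0.01 [0.458 0.197] 0.03012941176470588
0.02 [0.468 0.193] 0.01749
0.03 [0.477 0.19 ] 0.0001857142857142858
0.04 [0.487 0.187] 0.00035999999999999997
0.05 [0.496 0.183] 0.004431249999999999
```

>>> {"name": "send_rows", "arguments": {
  "targets": [
    {"translation": [-4,-2.3,0.8],"spin": 8.5,"jaw": 0.7},
    {"translation": [-8,-4.6,1.6],"spin": 17,"jaw": 0.7},
    {"translation": [-12,-6.9,2.4],"spin": 25.5,"jaw": 0.7},
    {"translation": [-16,-9.2,3.2],"spin": 34,"jaw": 0.7},
    {"translation": [-20,-11.5,4],"spin": 42,"jaw": 0.7}
  ]
}}

```text
time: 0.6
tool_pos: [0.297, 0.3455, 0.1863]
tool_rot: [-3.141, -0.0, 2.15]
contact_force: [0.2, 1.2, -0.2]
opening: 0.0646
grip_force: 0.0
```

```bash
python3 -c "
from h import *
plan(.449,.2,.15,70.6)"
```

```text
t 0.6 shift cm [-20.49   4.76   3.63] spin 52.6 tilt [-179.99   -0.  ] pos [0.297  0.3455 0.1863] q [0.69 0.26 1.77 0.   1.12 0.11] F [ 0.2  1.2 -0.2] grip 0.0 0.0646
```

>>> {"name": "send_rows", "arguments": {
  "targets": [
    {"translation": [-4,0.9,0.7],"spin": 8.5,"jaw": 0.7},
    {"translation": [-8,1.8,1.4],"spin": 17,"jaw": 0.7},
    {"translation": [-12,2.8,2.1],"spin": 25.5,"jaw": 0.7},
    {"translation": [-16,3.7,2.8],"spin": 34,"jaw": 0.7},
    {"translation": [-20.5,4.8,3.6],"spin": 42.5,"jaw": 0.7}
  ]
}}

```text
time: 1.1
tool_pos: [0.45, 0.2014, 0.1503]
tool_rot: [-3.141, -0.0, 1.408]
contact_force: [0.5, 0.9, -0.4]
opening: 0.0644
grip_force: 0.0
```

>>> {"name": "send_rows", "arguments": {
  "targets": [
    {"translation": [0,0,0],"spin": 8.5,"jaw": 0.7},
    {"translation": [0,0,0],"spin": 10,"jaw": 0.7},
    {"translation": [0,0,0],"spin": 10,"jaw": 0.7},
    {"translation": [0,0,0],"spin": 10,"jaw": 0.7},
    {"translation": [0,0,0],"spin": 10,"jaw": 0.7}
  ]
}}

```text
time: 1.6
tool_pos: [0.4489, 0.2033, 0.1509]
tool_rot: [3.141, -0.0, 1.243]
contact_force: [0.7, 0.7, -0.1]
opening: 0.0646
grip_force: 0.0
```

```bash
python3 - <<'E'
from h import *
st=monitor.observe();cm=cam('wrist',st);p,d=read_camera('wrist');cv2.imwrite('pics/w1.png',p[:,:,::-1])
X=cloud('wrist',d,cm);hsv=cv2.cvtColor(p,cv2.COLOR_RGB2HSV)
m=((hsv[...,0]<18)&(hsv[...,1]>90)&(hsv[...,2]>50)&(X[...,2]<.05)&(X[...,2]>.002)&(d>0)).astype(np.uint8)
k,l,s,c=cv2.connectedComponentsWithStats(m);i=1+s[1:,4].argmax();P=X[l==i]
print(c[i],s[i],P.mean(0),cv2.minAreaRect(P[:,:2].astype(np.float32)))
B=P[P[:,2]>.027];print('block',cv2.minAreaRect(B[:,:2].astype(np.float32)),B[:,2].max())
plan(.449,.2,.05,70.6)
E
```

```text
[329.77219119 257.22056694] [ 307  205   48  107 4833] [0.44579118 0.18411142 0.0273628 ] ((0.4454374313354492, 0.17927171289920807), (0.08173700422048569, 0.03587159141898155), 70.1592788696289)
block ((0.44929254055023193, 0.19299307465553284), (0.053159210830926895, 0.033709097653627396), 70.38098907470703) 0.03402113948529384
t 1.65 shift cm [-0.31  0.11 10.09] spin 0.58 tilt [ 1.7999e+02 -1.0000e-02] pos [0.4489 0.2032 0.1509] q [0.27 0.36 1.72 0.   1.06 0.6 ] F [ 0.7 -0.8 -0.1] grip 0.0 0.0641
```

View pics/w1.png

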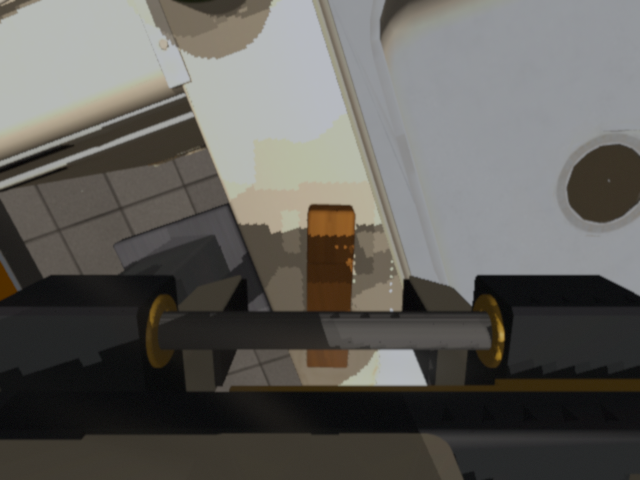

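The wedge is at px (330,257), centred between the fingers, with the back end of its block at row 205. The wrist, top and scene estimates agree, so I'm descending.

```bash
python3 -c "
from h import *
plan(.4516,.1995,.007,70.4)"
```

```text
t 1.65 shift cm [-0.27  0.37 14.39] spin 0.78 tilt [ 1.7999e+02 -1.0000e-02] pos [0.4489 0.2032 0.1509] q [0.27 0.36 1.72 0.   1.06 0.6 ] F [ 0.7 -0.8 -0.1] grip 0.0 0.0641
```

>>> {"name": "send_rows", "arguments": {
  "targets": [
    {"translation": [-0.3,0.4,3.5],"spin": 0.8,"jaw": 0.7},
    {"translation": [-0.3,0.4,7],"spin": 0.8,"jaw": 0.7},
    {"translation": [-0.3,0.4,10.5],"spin": 0.8,"jaw": 0.7},
    {"translation": [-0.3,0.4,13.2],"spin": 0.8,"jaw": 0.7},
    {"translation": [-0.3,0.4,14.3],"spin": 0.8,"jaw": 0.7}
  ]
}}

```text
time: 2.15
tool_pos: [0.4506, 0.1984, 0.0056]
tool_rot: [-3.138, 0.002, 1.227]
contact_force: [0.4, -0.2, -0.0]
opening: 0.0641
grip_force: 0.0
```

>>> {"name": "send_rows", "arguments": {
  "targets": [
    {"translation": [0,0,0],"spin": 0,"jaw": 0.5},
    {"translation": [0,0,0],"spin": 0,"jaw": 0.2},
    {"translation": [0,0,0],"spin": 0,"jaw": 0.2},
    {"translation": [0,0,0],"spin": 0,"jaw": 0.2},
    {"translation": [0,0,0],"spin": 0,"jaw": 0.2}
  ],
  "force": 30
}}

```text
time: 2.65
tool_pos: [0.4529, 0.1987, 0.0088]
tool_rot: [3.14, -0.001, 1.226]
contact_force: [-0.8, 0.0, 6.6]
opening: 0.0339
grip_force: 30.0
```

```bash
python3 -c "
from h import *
plan(.4516,.1995,.007,70.4)"
```

```text
t 2.65 shift cm [ 0.03 -0.15  0.18] spin -0.18 tilt [ 1.799e+02 -8.000e-02] pos [0.4529 0.1987 0.0088] q [0.26 0.58 1.86 0.   0.7  0.6 ] F [-0.8  0.   6.6] grip 30.0 0.0339
```

>>> {"name": "send_rows", "arguments": {
  "targets": [
    {"translation": [0,0,-1.5],"spin": 0,"jaw": 0.2},
    {"translation": [0,0,-4],"spin": 0,"jaw": 0.2},
    {"translation": [0,0,-7.5],"spin": 0,"jaw": 0.2},
    {"translation": [0,0,-11],"spin": 0,"jaw": 0.2},
    {"translation": [0,0,-13],"spin": 0,"jaw": 0.2}
  ]
}}

```text
time: 3.15
tool_pos: [0.4531, 0.1987, 0.1407]
tool_rot: [3.138, -0.002, 1.225]
contact_force: [-0.4, -0.3, -1.1]
opening: 0.0335
grip_force: 30.0
```

```bash
python3 - <<'E'
from h import *
u=np.array([.866,-.5]);m=np.array([.5067,-.3145])
g=m-u*(.120+.045);print(g)   # tip 45mm before mouth
plan(*g,.12,150)
E
```

```text
[ 0.36381 -0.232  ]
t 3.15 shift cm [-43.55   6.17   1.99] spin -79.79 tilt [ 1.7981e+02 -1.4000e-01] pos [0.4531 0.1987 0.1407] q [0.26 0.38 1.73 0.   1.03 0.6 ] F [-0.4 -0.3 -1.1] grip 30.0 0.0335
```

>>> {"name": "send_rows", "arguments": {
  "targets": [
    {"translation": [-3,0.4,0],"spin": -5,"jaw": 0.2},
    {"translation": [-7,1,0],"spin": -12,"jaw": 0.2},
    {"translation": [-11,1.6,0],"spin": -19,"jaw": 0.2},
    {"translation": [-15,2.2,0],"spin": -26,"jaw": 0.2},
    {"translation": [-19,2.7,0],"spin": -33,"jaw": 0.2}
  ]
}}

```text
time: 3.65
tool_pos: [0.4128, 0.0091, 0.1381]
tool_rot: [3.141, 0.0, 1.807]
contact_force: [1.0, 0.5, -1.4]
opening: 0.0341
grip_force: 30.0
```

```bash
python3 -c "
from h import *
plan(.364,-.232,.12,150)"
```

```text
t 3.65 shift cm [-22.3  -10.39   1.81] spin -46.47 tilt [1.7995e+02 2.0000e-02] pos [0.4128 0.0091 0.1381] q [-0.16  0.25  1.94  0.    0.95 -0.4 ] F [ 1.   0.5 -1.4] grip 30.0 0.0341
```

>>> {"name": "send_rows", "arguments": {
  "targets": [
    {"translation": [-3.6,-1.7,0],"spin": -8,"jaw": 0.2},
    {"translation": [-7.2,-3.4,0],"spin": -16,"jaw": 0.2},
    {"translation": [-10.8,-5.1,0],"spin": -24,"jaw": 0.2},
    {"translation": [-14.4,-6.8,0],"spin": -32,"jaw": 0.2},
    {"translation": [-18,-8.5,0],"spin": -40,"jaw": 0.2}
  ]
}}

```text
time: 4.15
tool_pos: [0.3731, -0.1782, 0.1381]
tool_rot: [3.141, 0.001, 2.439]
contact_force: [-0.3, 0.1, -0.1]
opening: 0.0335
grip_force: 30.0
```

```bash
python3 -c "
from h import *
plan(.364,-.232,.12,150)"
```

```text
t 4.15 shift cm [-2.78 -4.69  1.81] spin -10.26 tilt [1.7999e+02 4.0000e-02] pos [ 0.3731 -0.1782  0.1381] q [-0.63  0.25  1.94  0.    0.95 -1.5 ] F [-0.3  0.1 -0.1] grip 30.0 0.0335
```

>>> {"name": "send_rows", "arguments": {
  "targets": [
    {"translation": [-1.2,-2,0.5],"spin": -5,"jaw": 0.2},
    {"translation": [-2.4,-4,1.2],"spin": -9,"jaw": 0.2},
    {"translation": [-2.8,-4.7,1.8],"spin": -10.3,"jaw": 0.2},
    {"translation": [-2.8,-4.7,1.8],"spin": -10.3,"jaw": 0.2},
    {"translation": [-2.8,-4.7,1.8],"spin": -10.3,"jaw": 0.2}
  ]
}}

```text
time: 4.65
tool_pos: [0.3642, -0.2304, 0.1198]
tool_rot: [3.141, -0.0, 2.612]
contact_force: [0.5, -0.9, -0.4]
opening: 0.0338
grip_force: 30.0
```

```bash
python3 - <<'E'
from h import *
plan(.364,-.232,.12,150)
for n in ['top','scene']:
    p,d=read_camera(n);cm=cam(n);X=cloud(n,d,cm)
    c=cv2.resize(p[120:330,360:640] if n=='top' else p[60:270,220:500],None,fx=2,fy=2);cv2.imwrite(f'pics/{n}2.png',c[:,:,::-1])
    hsv=cv2.cvtColor(p,cv2.COLOR_RGB2HSV)
    m=((hsv[...,0]<18)&(hsv[...,1]>100)&(hsv[...,2]>50)&(X[...,2]>.08)&(X[...,2]<.2)&(d>0)&(abs(X[...,0]-.4)<.12)&(X[...,1]<-.15)&(X[...,1]>-.4)).astype(np.uint8)
    k,l,s,ce=cv2.connectedComponentsWithStats(m);i=1+s[1:,4].argmax();P=X[l==i]
    print(n,ce[i],s[i]);u=np.array([.866,-.5]);v=np.array([.5,.866]);M=np.array([.5067,-.3145])
    a=(P[:,:2]-M)@u;b=(P[:,:2]-M)@v
    for q in np.arange(-.2,-.02,.015):
        w=(a>q)&(a<q+.015)
        if w.sum()>3:print(round(q,3),w.sum(),b[w].mean().round(4),b[w].min().round(4),b[w].max().round(4),P[w,2].mean().round(4))
    print(a.min(),a.max())
E
```

```text
t 4.65 shift cm [-0.06 -0.15 -0.02] spin -0.33 tilt [ 1.7998e+02 -3.0000e-02] pos [ 0.3642 -0.2304  0.1198] q [-0.74  0.3   1.92  0.    0.92 -1.78] F [ 0.5 -0.9 -0.4] grip 30.0 0.0338
top [468.46666667 261.17142857] [463 251  13  22 105]
-0.11 25 0.0114 0.0044 0.0168 0.1261
-0.095 31 0.012 0.0064 0.0174 0.1236
-0.08 21 0.0126 0.0073 0.0163 0.1202
-0.065 22 0.0107 0.0062 0.0162 0.1171
-0.05 6 0.0082 0.0037 0.0134 0.1135
-0.10727120572786866 -0.04660977794484753
scene [375.58823529 142.        ] [372 139   9   7  17]
-0.065 7 0.0068 -0.0106 0.0201 0.1131
-0.05 10 0.0038 -0.0143 0.017 0.1113
-0.05946262313934217 -0.046024574467861665
```

View pics/top2.png

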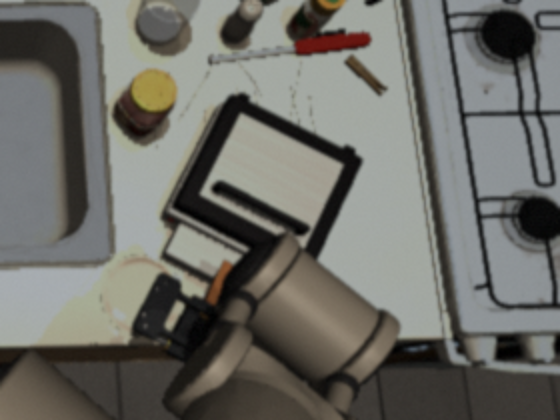

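View pics/scene2.png

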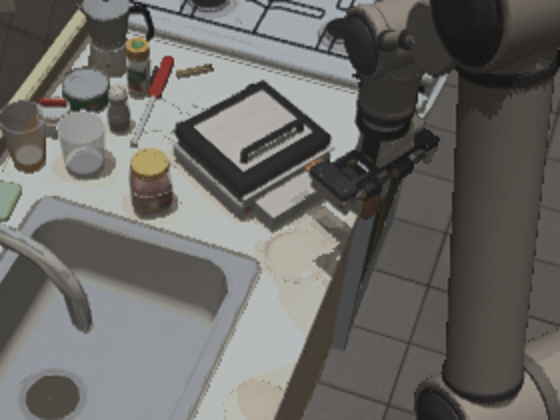

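The top view shows the wedge tip at crop px (225,275), pointing at the shelf. The scene view shows the tip just clearing the shelf, at crop px (315,165). The tip is 46 mm short of the mouth and 2–3 mm left of the channel's middle. I'm advancing a little, then lowering.

>>> {"name": "send_rows", "arguments": {
  "targets": [
    {"translation": [-1,-0.1,0],"spin": -0.3,"jaw": 0.2},
    {"translation": [-2.5,-0.2,0],"spin": -0.3,"jaw": 0.2},
    {"translation": [-2.8,-0.2,2],"spin": -0.3,"jaw": 0.2},
    {"translation": [-2.8,-0.2,5],"spin": -0.3,"jaw": 0.2},
    {"translation": [-2.8,-0.2,6.5],"spin": -0.3,"jaw": 0.2}
  ]
}}

```text
time: 5.25
tool_pos: [0.3879, -0.2461, 0.0532]
tool_rot: [3.141, -0.001, 2.62]
contact_force: [0.3, 1.0, -0.7]
opening: 0.0337
grip_force: 30.0
```

>>> {"name": "send_rows", "arguments": {
  "targets": [
    {"translation": [0,0,0.1],"spin": 0,"jaw": 0.2},
    {"translation": [0,0,0.2],"spin": 0,"jaw": 0.2},
    {"translation": [0,0,0.4],"spin": 0,"jaw": 0.2},
    {"translation": [0,0,0.4],"spin": 0,"jaw": 0.2},
    {"translation": [0,0,0.4],"spin": 0,"jaw": 0.2}
  ]
}}

```text
time: 5.75
tool_pos: [0.388, -0.2469, 0.0513]
tool_rot: [-3.141, 0.001, 2.619]
contact_force: [0.8, 0.2, -1.2]
opening: 0.0335
grip_force: 30.0
```

```bash
python3 - <<'E'
from h import *
st=monitor.observe();plan(.4384,-.275,.0488,150,st)
a=np.array(st['tool_pos'][:2])-[.5067,-.3145];print('tip a',a@[.866,-.5]+.12,'b',a@[.5,.866])
E
```

```text
t 5.75 shift cm [-5.77  0.08  0.26] spin 0.04 tilt [-1.7999e+02  8.0000e-02] pos [ 0.388  -0.2469  0.0513] q [-0.73  0.46  1.92  0.    0.76 -1.78] F [ 0.8  0.2 -1.2] grip 30.0 0.0335
tip a -0.016640004556525728 b -0.0007936558724676093
```

>>> {"name": "send_rows", "arguments": {
  "targets": [
    {"translation": [0,0,0.05],"spin": 0,"jaw": 0.2},
    {"translation": [0,0,0.1],"spin": 0,"jaw": 0.2},
    {"translation": [0,0,0.15],"spin": 0,"jaw": 0.2},
    {"translation": [0,0,0.15],"spin": 0,"jaw": 0.2},
    {"translation": [0,0,0.15],"spin": 0,"jaw": 0.2}
  ]
}}

```text
time: 6.25
tool_pos: [0.3876, -0.2466, 0.0492]
tool_rot: [3.141, -0.0, 2.619]
contact_force: [-0.3, 1.3, -1.1]
opening: 0.0338
grip_force: 30.0
```

>>> {"name": "send_rows", "arguments": {
  "targets": [
    {"translation": [0,0,0.05],"spin": 0,"jaw": 0.2},
    {"translation": [0,0,0.1],"spin": 0,"jaw": 0.2},
    {"translation": [0,0,0.1],"spin": 0,"jaw": 0.2},
    {"translation": [0,0,0.1],"spin": 0,"jaw": 0.2},
    {"translation": [0,0,0.1],"spin": 0,"jaw": 0.2}
  ]
}}

```text
time: 6.75
tool_pos: [0.3876, -0.2466, 0.0483]
tool_rot: [3.142, 0.0, 2.619]
contact_force: [-1.1, 1.7, 2.3]
opening: 0.0338
grip_force: 30.0
```

>>> {"name": "send_rows", "arguments": {
  "targets": [
    {"translation": [-0.7,0,0],"spin": 0,"jaw": 0.2},
    {"translation": [-1.5,0,0],"spin": 0,"jaw": 0.2},
    {"translation": [-2.3,0,0],"spin": 0,"jaw": 0.2},
    {"translation": [-3.1,0,0],"spin": 0,"jaw": 0.2},
    {"translation": [-3.8,0,0],"spin": 0,"jaw": 0.2}
  ],
  "force": 40
}}

```text
time: 7.25
tool_pos: [0.4211, -0.2658, 0.0483]
tool_rot: [3.141, -0.001, 2.619]
contact_force: [-4.2, 3.2, 8.1]
opening: 0.034
grip_force: 39.9
```

>>> {"name": "send_rows", "arguments": {
  "targets": [
    {"translation": [-0.3,0,0],"spin": 0,"jaw": 0.2},
    {"translation": [-0.6,0,0],"spin": 0,"jaw": 0.2},
    {"translation": [-0.9,0,0],"spin": 0,"jaw": 0.2},
    {"translation": [-1.2,0,0],"spin": 0,"jaw": 0.2},
    {"translation": [-1.5,0,0],"spin": 0,"jaw": 0.2}
  ]
}}

```text
time: 7.75
tool_pos: [0.4301, -0.2708, 0.0482]
tool_rot: [3.141, -0.01, 2.619]
contact_force: [-17.5, 8.8, 21.6]
opening: 0.0337
grip_force: 40.0
```

```bash
python3 - <<'E'
from h import *
st=monitor.observe();plan(.4517,-.2827,.0488,150,st)
a=np.array(st['tool_pos'][:2])-[.5067,-.3145];print('tip a',a@[.866,-.5]+.12,'b',a@[.5,.866])
f=np.load('top0.npz');X0=cloud('top',f['d'],cam('top'))
p,d=read_camera('top');X=cloud('top',d,cam('top'))
c=cv2.resize(p[120:330,360:640],None,fx=2,fy=2);cv2.imwrite('pics/top3.png',c[:,:,::-1])
w=np.abs(X[...,2]-X0[...,2]);A=(X0[...,:2]-[.5067,-.3145])@np.array([.866,-.5]);B=(X0[...,:2]-[.5067,-.3145])@np.array([.5,.866])
for lo in (.005,.03,.06,.1,.15):
    m=(A>lo)&(A<lo+.03)&(B>.0)&(B<.09)&(X0[...,2]>.075)&(w<.03);print(lo,m.sum(),(X[...,2]-X0[...,2])[m].mean())
E
```

```text
t 7.75 shift cm [-2.46  0.05 -0.08] spin 0.07 tilt [179.96  -0.58] pos [ 0.4301 -0.2708  0.0482] q [-0.71  0.54  1.78 -0.    0.83 -1.76] F [-17.5   8.8  21.6] grip 40.0 0.0337
tip a 0.03185137502721515 b -0.0004601536689844421
0.005 328 0.00026935557469764677
0.03 331 1.467345500084411e-05
0.06 353 8.577617226782036e-05
0.1 361 -6.574869420497772e-06
0.15 333 6.772180729265422e-05
```

View pics/top3.png

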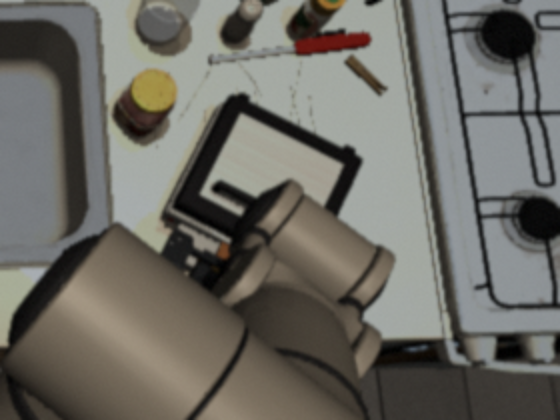

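The top view shows the wedge under the lip at crop px (222,250), with the lid still down. The tip is about at the contact depth. The vertical force is high, so I'm relieving the down-press before pushing on.

>>> {"name": "send_rows", "arguments": {
  "targets": [
    {"translation": [0,0,-0.05],"spin": 0,"jaw": 0.2},
    {"translation": [0,0,-0.1],"spin": 0,"jaw": 0.2},
    {"translation": [0,0,-0.1],"spin": 0,"jaw": 0.2},
    {"translation": [0,0,-0.1],"spin": 0,"jaw": 0.2},
    {"translation": [0,0,-0.1],"spin": 0,"jaw": 0.2}
  ]
}}

```text
time: 8.3
tool_pos: [0.4311, -0.2713, 0.0486]
tool_rot: [3.141, -0.008, 2.619]
contact_force: [-10.3, 5.0, 9.9]
opening: 0.0336
grip_force: 40.0
```

>>> {"name": "send_rows", "arguments": {
  "targets": [
    {"translation": [-0.1,0,0],"spin": 0,"jaw": 0.2},
    {"translation": [-0.2,0,0],"spin": 0,"jaw": 0.2},
    {"translation": [-0.3,0,0],"spin": 0,"jaw": 0.2},
    {"translation": [-0.4,0,0],"spin": 0,"jaw": 0.2},
    {"translation": [-0.5,0,0],"spin": 0,"jaw": 0.2}
  ]
}}

```text
time: 8.8
tool_pos: [0.4351, -0.2734, 0.0486]
tool_rot: [3.14, -0.009, 2.619]
contact_force: [-11.2, 6.9, 10.2]
opening: 0.0338
grip_force: 40.0
```

>>> {"name": "send_rows", "arguments": {
  "targets": [
    {"translation": [-0.2,0,0],"spin": 0,"jaw": 0.2},
    {"translation": [-0.4,0,0],"spin": 0,"jaw": 0.2},
    {"translation": [-0.6,0,0],"spin": 0,"jaw": 0.2},
    {"translation": [-0.8,0,0],"spin": 0,"jaw": 0.2},
    {"translation": [-0.8,0,0],"spin": 0,"jaw": 0.2}
  ]
}}

```text
time: 9.3
tool_pos: [0.4425, -0.2776, 0.0487]
tool_rot: [3.141, -0.008, 2.619]
contact_force: [-10.3, 6.9, 10.3]
opening: 0.0337
grip_force: 40.0
```

```bash
cat > lift.py <<'E'
from h import *
st=monitor.observe();plan(.4517,-.2827,.0488,150,st)
a=np.array(st['tool_pos'][:2])-[.5067,-.3145];print('tip a',a@[.866,-.5]+.12,'b',a@[.5,.866])
f=np.load('top0.npz');X0=cloud('top',f['d'],cam('top'))
p,d=read_camera('top');X=cloud('top',d,cam('top'));D=X[...,2]-X0[...,2]
A=(X0[...,:2]-[.5067,-.3145])@np.array([.866,-.5]);B=(X0[...,:2]-[.5067,-.3145])@np.array([.5,.866])
m=(A>.005)&(A<.17)&(abs(B)<.09)&(X0[...,2]>.075)&(X0[...,2]<.09)&(abs(D)<.03)
s=(D[m]*(185-A[m]*1000)).sum()/((185-A[m]*1000)**2).sum();print('lip lift mm',s*185*1000)
E
python3 lift.py
```

```text
t 9.3 shift cm [-1.05  0.02 -0.02] spin 0.07 tilt [179.94  -0.45] pos [ 0.4425 -0.2776  0.0487] q [-0.71  0.55  1.74 -0.    0.85 -1.75] F [-10.3   6.9  10.3] grip 40.0 0.0337
tip a 0.04592863171894508 b -0.00015277330326898125
lip lift mm 3.587863444875682
```

>>> {"name": "send_rows", "arguments": {
  "targets": [
    {"translation": [-0.2,0,0],"spin": 0,"jaw": 0.2},
    {"translation": [-0.4,0,0],"spin": 0,"jaw": 0.2},
    {"translation": [-0.6,0,0],"spin": 0,"jaw": 0.2},
    {"translation": [-0.6,0,0],"spin": 0,"jaw": 0.2},
    {"translation": [-0.6,0,0],"spin": 0,"jaw": 0.2}
  ]
}}

```text
time: 9.85
tool_pos: [0.4477, -0.2806, 0.0486]
tool_rot: [3.141, -0.008, 2.619]
contact_force: [-10.5, 5.5, 10.0]
opening: 0.0339
grip_force: 40.0
```

>>> {"name": "send_rows", "arguments": {
  "targets": [
    {"translation": [0,0,0],"spin": 0,"jaw": 0.2},
    {"translation": [0,0,0],"spin": 0,"jaw": 0.2},
    {"translation": [0,0,0],"spin": 0,"jaw": 0.2},
    {"translation": [0,0,0],"spin": 0,"jaw": 0.2},
    {"translation": [0,0,0],"spin": 0,"jaw": 0.2}
  ]
}}

```text
time: 10.35
tool_pos: [0.4477, -0.2806, 0.0486]
tool_rot: [3.141, -0.008, 2.619]
contact_force: [-9.3, 6.1, 10.1]
opening: 0.0337
grip_force: 40.0
```

```bash
python3 lift.py; python3 - <<'E'
from h import *
p,d=read_camera('scene');cv2.imwrite('pics/s4.png',cv2.resize(p[60:270,220:500],None,fx=2,fy=2)[:,:,::-1])
E
```

```text
t 10.35 shift cm [-0.45  0.02 -0.02] spin 0.07 tilt [179.94  -0.44] pos [ 0.4477 -0.2806  0.0486] q [-0.7   0.56  1.73 -0.    0.86 -1.75] F [-9.3  6.1 10.1] grip 40.0 0.0337
tip a 0.051945109850039445 b -0.0001645586495268303
lip lift mm 4.810514158746825
```

View pics/s4.png

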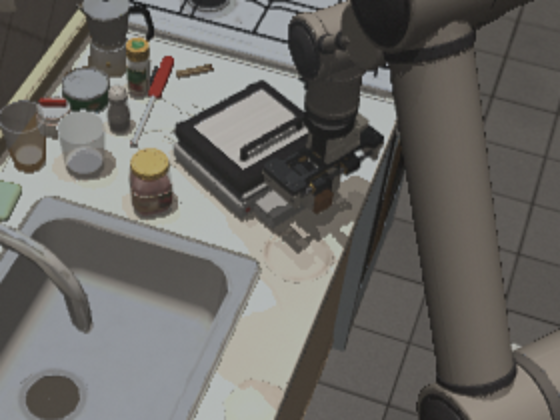

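The scene view shows the wedge's block gripped over the shelf at crop px (322,200), with the jar undisturbed at (150,180). The lip is up 4.8 mm and everything is steady, so I'm handing in.

```bash
python3 -c "
from cell import job
print(job.hand_in())"
```

```text
the job is handed in; nothing more can be done
None
```

I handed the job in with the wedge still gripped flat under the middle of the lid's lip, which is lifted about 4.8 mm; the hand-in gave no verdict, and no contact with the lid or the bystanders was seen.

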